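Strip two wheel arbors into their cartons

TASK

Strip the two tool arbors: take the four grinding wheels off and lay each one flat inside the open carton base of its own size, the largest wheel in the largest carton and so on down. Set the wheels down, do not drop them, and leave the two core drills that stand between upright where they are.

Things in the scene. Friction and masses are not known exactly. Their poses are not given: they have to be found in the camera images.
- wheel70_c (a point): Largest grinding wheel: disc of 70 mm diameter, 30 mm thick, 22 mm bore, light metal core, dark rim with 12 cross slots, about 420 g. At the start the lower wheel on one of two arbors, its underside 32 mm above the bench. The arbor's 16 mm upright shank passes through its bore and ends 96 mm above the bench; no nut: it lifts straight up. This point: its centre, half-way up; z along its axis.
- wheel58_c (a point): Second largest grinding wheel: disc of 58 mm diameter, 30 mm thick, 22 mm bore, light metal core, dark grooved rim, about 320 g. At the start the lower wheel on one of two arbors, its underside 32 mm above the bench. The arbor (80 mm square grey block 14 mm high, 54 mm steel flange, 16 mm shank) is fixed to the bench. This point: its centre, half-way up; z along its axis.
- wheel46_c (a point): Second smallest grinding wheel: disc of 46 mm diameter, 30 mm thick, 22 mm bore, light metal core, dark rim of two bands, about 200 g. At the start the upper wheel on one of two arbors, lying on the 70 or 58 mm wheel. Lifts straight up off the 16 mm shank, which ends 96 mm above the bench. This point: its centre, half-way up; z along its axis.
- wheel36_c (a point): Smallest grinding wheel: disc of 36 mm diameter, 30 mm thick, 22 mm bore, light metal core, thin plain dark rim, about 130 g. At the start the upper wheel on one of two arbors, lying on the 70 or 58 mm wheel. Lifts straight up off the 16 mm shank, which ends 96 mm above the bench. This point: its centre, half-way up; z along its axis.
- box70: Largest of four open square carton bases (no lid), for the 70 mm wheel: white walls, brown floor with a round black foam pad 70 mm across, let in flush. 90 mm square outside, 86 mm inside; wall tops 10 mm and inner floor 3 mm above the bench; fixed. Origin: centre of its underside; x, y along its sides, z up.
- box58: Second largest of four open square carton bases (no lid), for the 58 mm wheel: white walls, brown floor with a round black foam pad 58 mm across, let in flush. 78 mm square outside, 74 mm inside; wall tops 10 mm and inner floor 3 mm above the bench; fixed. Origin: centre of its underside; x, y along its sides, z up.
- box46: Second smallest of four open square carton bases (no lid), for the 46 mm wheel: white walls, brown floor with a round black foam pad 46 mm across, let in flush. 66 mm square outside, 62 mm inside; wall tops 10 mm and inner floor 3 mm above the bench; fixed. Origin: centre of its underside; x, y along its sides, z up.
- box36: Smallest of four open square carton bases (no lid), for the 36 mm wheel: white walls, brown floor with a round black foam pad 36 mm across, let in flush. 56 mm square outside, 52 mm inside; wall tops 10 mm and inner floor 3 mm above the bench; fixed. Origin: centre of its underside; x, y along its sides, z up.
- drill_thick_c (a point): Bystander, to be left standing where it is: the thick one of two core drills that stand loose and upright between arbors and cartons; 34 mm wide steel collar below, 24 mm tube with a brass-coloured end above, 75 mm tall. This point is on its axis, half-way up; z along the axis.
- drill_thin_c (a point): Bystander, to be left standing where it is: the thin one of two core drills that stand loose and upright between arbors and cartons; 34 mm wide steel collar below, 12 mm tube with a brass-coloured end above, 75 mm tall. This point is on its axis, half-way up; z along the axis.

How it is judged:
By the outcome, as a careful person would: the job done as asked, in the order asked, and still so for the second after the job is handed in, with the robot touching nothing.
It also fails if it takes over 109 s, if anything falls off the work surface, if the arm or the gripper's body presses on something with over 40 N, if the wrist force passes 120 N, or if a joint passes its speed limit or range.

ROBOT

A 6-joint arm with a two-finger parallel gripper is mounted at the origin on the work surface. World frame = base frame: x ahead of the robot, y to its left, z up, the work surface at z = 0. Lengths are in m, angles in rad, forces in N, time in s.
With the tool pointing down it reaches from about 0.3 to 0.775 m from the base axis. Payload 14.6 kg.
Tool frame: the origin (TCP) lies midway between the tips of the shut fingers; the grasp point (between the pads) lies 19 mm behind it; z points along the fingers, x is the direction in which the jaws open and shut, and the axes are right-handed (so a half turn about z gives the same grasp; the last joint's range is limited). The gripper opens to 94 mm and grips with 3 to 60 N. Pads are 16 mm wide; open, the fingers measure 119 mm over their backs; the gripper's body (75 mm by 177 mm) begins 78 mm behind the grasp point.
Start: joints at [-1.34, 0.3, 1.521, -0, 1.321, -0.067], TCP at [0.161, -0.526, 0.205] pointing down, gripper open.
Joint ranges: [-3.03, 3.03], [-0.79, 2.21], [0.23, 2.52], [-1.04, 4.18], [0, 3.07], [-2.55, 2.55]. Speed limits (rad/s): [2.22, 2.22, 2.57, 3.14, 3.14, 3.14].

INTERFACE

Orientations are given as a unit quaternion [w, x, y, z].
In Python, from workcell import bot gives the robot as it stands.
- The arm moves only by the shell command python3 -m inch 'ROWS' [FORCE]. ROWS is JSON, a list that holds one entry, the list of rows, each a list of 7 numbers: the turn, a rotation vector about the tool's x, y, z in rad, then the shift along the tool's x, y, z in m, then the opening, from 0 (shut) to 1 (fully open). In form: [[[rx, ry, rz, dx, dy, dz, fingers], ...]]. A call has exactly 8 rows; each row shifts and turns the pose as measured when the row begins, along the tool's axes as they then stand; what a row does not reach is not made up. A row lasts 1/8 s, in which the tool goes at most 62.5 mm and 10.7 degrees, less where a joint would pass 70% of its speed; a pose out of reach is approached as far as the arm can. A call with a gripper value outside its range is refused whole. The fingers move at their own pace and stop on an object; FORCE is the grip in N (left out, the last holds). Time passes only in rows, so rows that do not move let the fingers close, or fill a call up. It gives the time, the measured TCP pose, the force and the opening at its end, in the units of the state.
- bot.state(): the state, without advancing time (a new reading comes with each control period).
- bot.capture(name): name is "scene" or "top"; returns the picture (480x640x3 uint8, blue, green, red); there is no depth.
- bot.camera_model(name): a dict with "vertical_fov" (degrees; the focal length in pixels is half the picture's height over the tangent of half this angle, whatever the lens; pixels are square), "cx", "cy" (the principal point, pixels), "rvec" (rotation vector, rad) and "tvec" (3), from world to camera coordinates, as OpenCV has them. Camera axes: x right, y down, z forward; pixel columns grow to the right and rows downward; lengths in m; the calibration is good to about 2 mm. A picture is of the moment at which its call begins. camera_model takes no time and is no camera call.
- bot.close_job(): hands the job in, once; it reports no verdict.
The state is a dict: "clock": time; "joint_positions": joint angles; "dq": joint speeds; "joint_efforts": joint torques, N m; "eef_pos": TCP position; "tcp_rot": TCP orientation; "wrist_force": force on the tool from outside, world axes, zero at the start; "wrist_torque": the same for the moment, N m; "finger_gap": finger opening in m.
Only numpy, scipy, OpenCV 4.12 (cv2) and the standard library are available. Lean on these libraries where they do the work, as an engineer would, in place of code of your own. Each camera call takes 0.05 s, during which the arm holds its last target. There are 200 camera calls.

## Working session

There is one attempt and no reset: what is moved stays moved. The work goes in short steps, Python scripts to look and compute and a shell command to move; the robot and the scene stay as the last step left them, time stands still between calls to the robot, and variables do not carry over. Pictures are saved under pics/ and viewed, about 12 in all and at most 16, crops included, and the job is handed in when it is done.

```bash
mkdir -p pics; python3 - <<'E'
from workcell import bot
import cv2
print(bot.state())
for n in("scene","top"):
    cv2.imwrite(f"pics/{n}0.png",bot.capture(n)); print(bot.camera_model(n))
E
```

```text
{'clock': 0.0, 'joint_positions': array([-1.33958658e+00,  3.00488128e-01,  1.52158944e+00, -2.19153957e-05,
        1.32069937e+00, -6.65760284e-02]), 'dq': array([ 2.79314257e-03, -2.09132645e-04, -9.46734355e-05, -4.06019833e-04,
       -2.96786868e-04, -6.33850590e-04]), 'joint_efforts': array([-6.69790079e-04, -5.31799257e+01, -3.52739882e+01,  7.07957265e-02,
        2.43414275e-02, -1.22065353e-04]), 'eef_pos': array([ 0.16131522, -0.52553171,  0.20487346]), 'tcp_rot': array([-3.74761594e-04,  8.04179363e-01, -5.94386407e-01, -4.58577989e-04]), 'wrist_force': array([-0.25924737, -0.66725035,  0.90341103]), 'wrist_torque': array([-0.0007522 ,  0.02373263, -0.02597035]), 'finger_gap': 0.09423184463659996}
{'vertical_fov': 43.86621742145448, 'cx': 322.3436175304555, 'cy': 241.52374713260986, 'rvec': array([ 1.97909817,  1.09512779, -0.5849932 ]), 'tvec': array([-0.26891236, -0.19661928,  1.43668714])}
{'vertical_fov': 51.70219113702475, 'cx': 322.3684169567998, 'cy': 226.82204212571284, 'rvec': array([ 2.12693584, -2.15999253,  0.13437256]), 'tvec': array([0.00172114, 0.54664617, 0.74551873])}
```

View pics/top0.png

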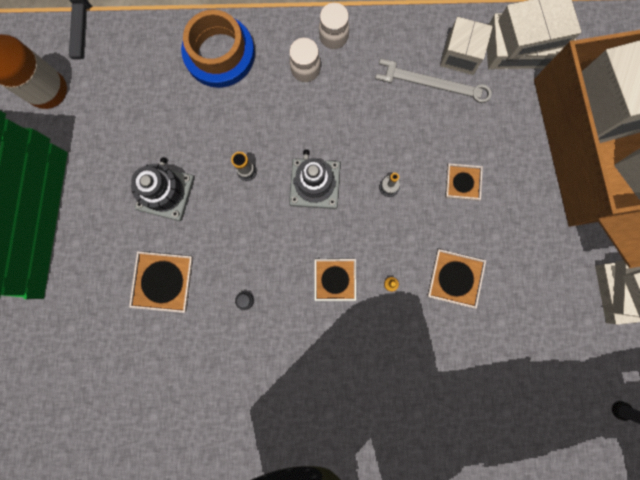

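View pics/scene0.png

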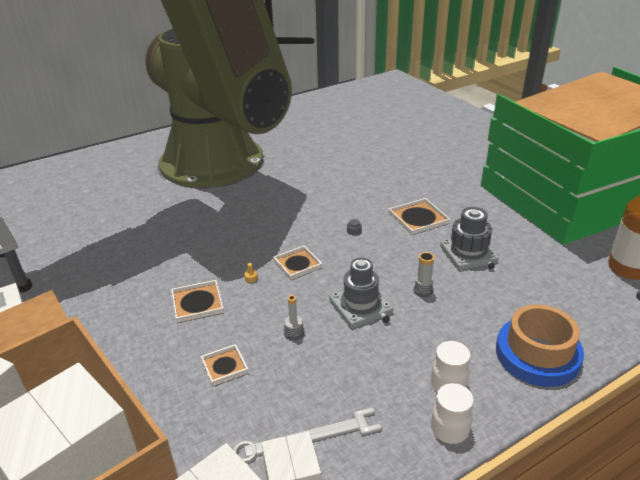

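The four cartons' black pads show in the top view at about (161,282), (457,278), (335,279) and (464,182). The arbors are at about (147,183) and (314,175), and the drills at (243,163) and (392,184). Next I'll zoom in on the arbors and measure.

```bash
cat > h.py <<'E'
import numpy as np, cv2
from workcell import bot
def cam(n):
    m=bot.camera_model(n); f=240/np.tan(np.radians(m['vertical_fov']/2))
    return np.array([[f,0,m['cx']],[0,f,m['cy']],[0,0,1]]),cv2.Rodrigues(np.array(m['rvec']))[0],np.array(m['tvec'])
def ray(n,u,v,z):
    K,R,t=cam(n); c=-R.T@t; d=R.T@np.linalg.inv(K)@[u,v,1]; return c+d*(z-c[2])/d[2]
def proj(n,p):
    K,R,t=cam(n); q=K@(R@np.array(p)+t); return q[:2]/q[2]
def two(a,b):
    P=[K@np.c_[R,t] for K,R,t in (cam('top'),cam('scene'))]
    X=cv2.triangulatePoints(P[0],P[1],np.array(a,float),np.array(b,float)); return (X[:3]/X[3]).ravel()
E
python3 - <<'E'
from h import *
T=cv2.imread('pics/top0.png');S=cv2.imread('pics/scene0.png')
seeds={'top':dict(b70=(161,282),b58=(457,278),b46=(335,279),b36=(464,182)),'scene':dict(b70=(419,217),b58=(197,301),b46=(297,263),b36=(225,365))}
for n,I in(('top',T),('scene',S)):
    g=I.max(2)
    for k,(u,v) in seeds[n].items():
        m=(g<50).astype(np.uint8); c,l,st,ce=cv2.connectedComponentsWithStats(m)
        i=l[v,u]; cs,_=cv2.findContours((l==i).astype(np.uint8),0,1)
        P=np.array([ray(n,*q,.003)[:2] for q in max(cs,key=len)[:,0]])
        (x,y),r=cv2.minEnclosingCircle((P*1000).astype(np.float32))
        # carton orientation from brown+black region
        h=cv2.cvtColor(I,cv2.COLOR_BGR2HSV); bm=((h[...,0]>5)&(h[...,0]<22)&(h[...,1]>100)|(l==i)).astype(np.uint8)
        _,lb,_,_=cv2.connectedComponentsWithStats(bm); cs,_=cv2.findContours((lb==lb[v,u]).astype(np.uint8),0,1)
        Q=np.array([ray(n,*q,.003)[:2]*1000 for q in max(cs,key=len)[:,0]],np.float32)
        print(n,k,np.round([x,y,2*r],1),'cent',np.round(ray(n,*ce[i],.003),4),'rect',np.round(cv2.minAreaRect(Q)[0],1),np.round(cv2.minAreaRect(Q)[1],1),round(cv2.minAreaRect(Q)[2]))
crops=[T[140:230,115:205],T[140:230,270:360],S[200:275,435:510],S[255:330,325:400]]
o=[cv2.resize(c,(400,300) if 0 else (300,300),interpolation=cv2.INTER_CUBIC) for c in crops]
cv2.imwrite('pics/c1.png',np.vstack([np.hstack(o[:2]),np.hstack(o[2:])]))
E
```

```text
top b70 [465.5 258.   65.7] cent [0.4654 0.2582 0.003 ] rect [465.9 259.6] [83.5 84.4] 84
top b58 [ 463.5 -221.5   53.9] cent [ 0.4635 -0.2216  0.003 ] rect [ 463.8 -222.8] [71.7 72.2] 75
top b46 [464.5 -25.   41.9] cent [ 0.4645 -0.0252  0.003 ] rect [465.5 -25.7] [58.9 58.4] 89
top b36 [ 622.9 -241.6   31.5] cent [ 0.6229 -0.2416  0.003 ] rect [ 624.1 -243.3] [49.6 49.7] 84Traceback (most recent call last):
  File "<stdin>", line 9, in <module>
  File "h.py", line 7, in ray
    K,R,t=cam(n); c=-R.T@t; d=R.T@np.linalg.inv(K)@[u,v,1]; return c+d*(z-c[2])/d[2]
          ~~~^^^
  File "h.py", line 4, in cam
    m=bot.camera_model(n); f=240/np.tan(np.radians(m['vertical_fov']/2))
ValueError: time passes only in moves, steps and waits
```

```bash
sed -i 's/^def cam(n):/import functools\n@functools.cache\ndef cam(n):/' h.py
python3 - <<'E'
from h import *
T=cv2.imread('pics/top0.png');S=cv2.imread('pics/scene0.png')
for k,(u,v) in dict(b70=(419,217),b58=(197,301),b46=(297,263),b36=(225,365)).items():
    c,l,st,ce=cv2.connectedComponentsWithStats((S.max(2)<50).astype(np.uint8)); print(k,np.round(ray('scene',*ce[l[v,u]],.003),4),st[l[v,u]])
# shank tops in top view: bright blobs
crops=[T[140:230,115:205],T[140:230,270:360],S[200:275,435:510],S[255:330,325:400]]
o=[cv2.resize(c,(300,300),interpolation=cv2.INTER_CUBIC) for c in crops]
cv2.imwrite('pics/c1.png',np.vstack([np.hstack(o[:2]),np.hstack(o[2:])]))
E
```

```text
b70 [0.4317 0.0461 0.003 ] [     0      0    640    480 304593]
b58 [0.4317 0.0461 0.003 ] [     0      0    640    480 304593]
b46 [0.4317 0.0461 0.003 ] [     0      0    640    480 304593]
b36 [0.4317 0.0461 0.003 ] [     0      0    640    480 304593]
```

View pics/c1.png

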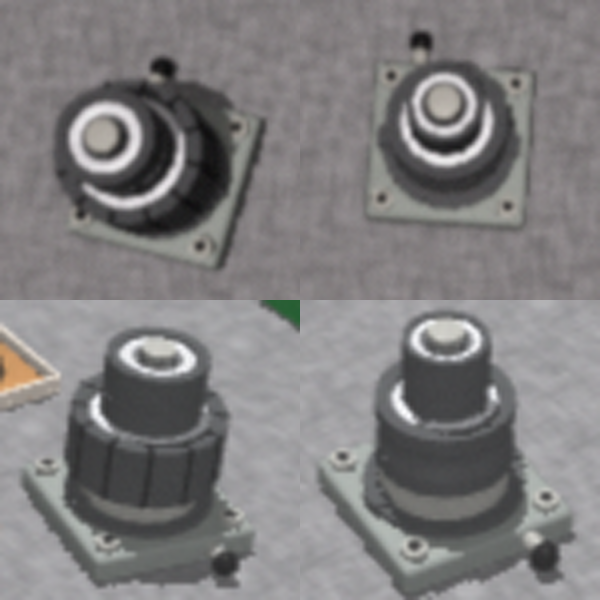

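The left arbor carries the 46 on the 70, and the right one carries the 36 on the 58. The shank tops are at (145,181) and (313,171) in the top view.

```bash
python3 - <<'E'
from h import *
np.set_printoptions(precision=4,suppress=True)
for n,a,b in(('L',(145.3,180.8),(474.5,212.5)),('R',(312.9,170.9),(361.5,262))):
    print(n,'tri',two(a,b),'ray top',ray('top',*a,.096),'ray scene',ray('scene',*b,.096))
S=cv2.imread('pics/scene0.png');c,l,st,ce=cv2.connectedComponentsWithStats((S.max(2)<50).astype(np.uint8))
for k,(u,v) in dict(b70=(419,217),b58=(197,301),b46=(297,263),b36=(225,365)).items(): print(k,S[v,u],ray('scene',u,v,.003))
# shank + pad centroid refinements in scene
for k,(u,v) in dict(b70=(419,217),b58=(197,301),b46=(297,263),b36=(225,365)).items():
    m=(S.max(2)<int(S[v,u].max())+25).astype(np.uint8); c,l,st,ce=cv2.connectedComponentsWithStats(m); i=l[v,u]; print(k,ce[i],st[i],ray('scene',*ce[i],.003))
print('thick',ray('top',245,170,.0),ray('top',239,159,.075),'thin',ray('top',391,187,0),ray('top',394,177,.075),two((239,159),(427,258)),two((394,177),(292.5,299)))
R=cv2.Rodrigues
from scipy.spatial.transform import Rotation as Ro
s=bot.state();q=s['tcp_rot'];print(Ro.from_quat(q[[1,2,3,0]]).as_matrix(), s['clock'])
E
```

```text
L tri [0.6141 0.2585 0.091 ] ray top [0.6121 0.2554 0.096 ] ray scene [0.6194 0.2539 0.096 ]
R tri [0.6244 0.0072 0.0929] ray top [0.6227 0.0054 0.096 ] ray scene [0.628  0.0062 0.096 ]
b70 [57 57 61] [0.4714 0.2575 0.003 ]
b58 [55 57 58] [ 0.4669 -0.2215  0.003 ]
b46 [55 58 59] [ 0.4683 -0.026   0.003 ]
b36 [57 60 61] [ 0.6268 -0.2403  0.003 ]
b70 [418.2306 216.3237] [402 208  33  18 451] [0.4686 0.2577 0.003 ]
b58 [196.7434 301.1453] [181 291  32  21 530] [ 0.467 -0.222  0.003]
b46 [296.9608 262.5882] [286 256  23  14 255] [ 0.4672 -0.0254  0.003 ]
b36 [223.7895 365.186 ] [213 357  22  17 285] [ 0.6261 -0.242   0.003 ]
thick [0.651  0.1231 0.    ] [0.6489 0.1196 0.075 ] thin [ 0.6173 -0.1221  0.    ] [ 0.6163 -0.1174  0.075 ] [0.6511 0.1217 0.0701] [ 0.6184 -0.1166  0.0697]
[[ 0.2934 -0.956  -0.0002]
 [-0.956  -0.2934  0.001 ]
 [-0.001  -0.0001 -1.    ]] 0.1
```

```bash
python3 -m inch '[[[0,0,-0.182,0,0,0,1],[0,0,-0.182,0,0,0,1],[0,0,-0.182,0,0,0,1],[0,0,-0.182,0,0,0,1],[0,0,-0.182,0,0,0,1],[0,0,-0.182,0,0,0,1],[0,0,-0.182,0,0,0,1],[0,0,0,0,0,0,1]]]' 40; cat > s.py <<'E'
from workcell import bot
import numpy as np,sys
from scipy.spatial.transform import Rotation as Ro
s=bot.state();M=Ro.from_quat(s['tcp_rot'][[1,2,3,0]]).as_matrix();p=s['eef_pos']
print('t',s['clock'],'p',p.round(4),'rx,ry tilt',M[:2,2].round(4),'yaw',np.arctan2(M[1,0],M[0,0]).round(4),'F',s['wrist_force'].round(1),'gap',round(s['finger_gap'],4),'j6',s['joint_positions'][5].round(2))
if len(sys.argv)>3: print('tool shift',(M.T@(np.array([float(a) for a in sys.argv[1:4]])-p)).round(4))
E
python3 s.py .625 .006 .15
```

```text
clock: 1.1
eef_pos: [0.161, -0.5243, 0.2022]
tcp_rot: [-0.003, 1.0, 0.018, -0.001]
wrist_force: [0.0, 0.3, -0.2]
finger_gap: 0.0937
t 1.1 p [ 0.161  -0.5243  0.2022] rx,ry tilt [-0.0016  0.0066] yaw 0.037 F [ 0.   0.3 -0.2] gap 0.0937 j6 -1.38
tool shift [ 0.4833 -0.5124  0.0549]
```

```bash
python3 -m inch '[[[-0.0066,-0.0016,0.037,0.040,-0.043,0,1],[0,0,0,0.040,-0.043,0,1],[0,0,0,0.040,-0.043,0,1],[0,0,0,0.040,-0.043,0,1],[0,0,0,0.040,-0.043,0,1],[0,0,0,0.040,-0.043,0,1],[0,0,0,0.040,-0.043,0,1],[0,0,0,0.040,-0.043,0,1]]]' >/dev/null;  python3 s.py .625 .006 .15
```

```text
t 2.1 p [ 0.4934 -0.1767  0.2009] rx,ry tilt [-0.0027  0.0002] yaw -0.0501 F [-0.4 -1.9  0.5] gap 0.0934 j6 -0.36
tool shift [ 0.1224 -0.1891  0.0506]
```

```bash
python3 -m inch '[[[0,-0.002,-0.05,0.030,-0.047,0.01,1],[0,0,0,0.030,-0.047,0.01,1],[0,0,0,0.030,-0.047,0.01,1],[0,0,0,0.030,-0.047,0.01,1],[0,0,0,0,0,0.01,1],[0,0,0,0,0,0,1],[0,0,0,0,0,0,1],[0,0,0,0,0,0,1]]]' >/dev/null;  python3 s.py .625 .006 .072
```

```text
t 3.1 p [0.6208 0.0168 0.1481] rx,ry tilt [-0.0056 -0.0002] yaw -0.0281 F [-0.  -0.2 -0.6] gap 0.0937 j6 -0.0
tool shift [0.005  0.0106 0.0761]
```

```bash
python3 -m inch '[[[0,0.0056,-0.028,0.005,0.011,0,1],[0,0,0,0,0,0.02,1],[0,0,0,0,0,0.02,1],[0,0,0,0,0,0.02,1],[0,0,0,0,0,0.015,1],[0,0,0,0,0,0,1],[0,0,0,0,0,0,1],[0,0,0,0,0,0,1]]]' >/dev/null;  python3 - <<'E'
from h import *
T=bot.capture('top');S=bot.capture('scene')
cv2.imwrite('pics/c2.png',np.hstack([cv2.resize(c,(400,400),interpolation=cv2.INTER_CUBIC) for c in(T[110:230,250:370],S[200:320,300:420])]))
E
python3 s.py .625 .006 .072
```

```text
t 4.2 p [0.6269 0.0008 0.0766] rx,ry tilt [ 0.0083 -0.0009] yaw -0.0078 F [-0.2  0.4  1.1] gap 0.0938 j6 -0.05
tool shift [-0.002  -0.0052  0.0046]
```

View pics/c2.png

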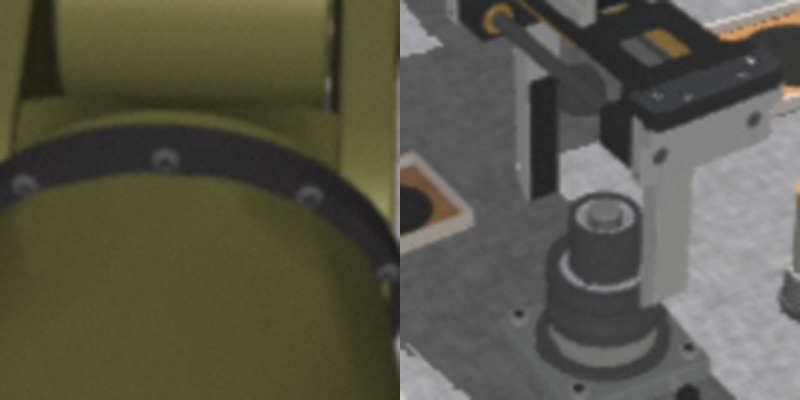

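```bash
python3 -m inch '[[[0,-0.008,-0.008,-0.002,-0.005,0.0045,1],[0,0,0,0,0,0,1],[0,0,0,0,0,0,0],[0,0,0,0,0,0,0],[0,0,0,0,0,0,0],[0,0,0,0,0,0,0],[0,0,0,0,0,0,0],[0,0,0,0,0,0,0]]]' 40 >/dev/null; python3 s.py .625 .006 .13
```

```text
t 5.2 p [0.625  0.0062 0.0722] rx,ry tilt [ 0.0002 -0.0009] yaw 0.001 F [-2.3 -1.   1.3] gap 0.0375 j6 -0.05
tool shift [ 0.      0.0003 -0.0578]
```

```bash
python3 -m inch '[[[0,0,0,0,0,0,0],[0,0,0,0,0,-0.006,0],[0,0,0,0,0,-0.01,0],[0,0,0,0,0,-0.012,0],[0,0,0,0,0,-0.012,0],[0,0,0,0,0,-0.012,0],[0,0,0,0,0,-0.01,0],[0,0,0,0,0,0,0]]]' >/dev/null; python3 s.py .6245 -.242 .13; python3 - <<'E'
from h import *
cv2.imwrite('pics/c3.png',cv2.resize(bot.capture('scene')[180:330,280:430],(450,450),interpolation=cv2.INTER_CUBIC))
E
```

```text
t 6.2 p [0.6252 0.0063 0.1397] rx,ry tilt [ 0.0016 -0.001 ] yaw 0.001 F [-0.6 -0.2 -1.2] gap 0.0354 j6 -0.05
tool shift [-0.001   0.2483  0.0099]
```

View pics/c3.png

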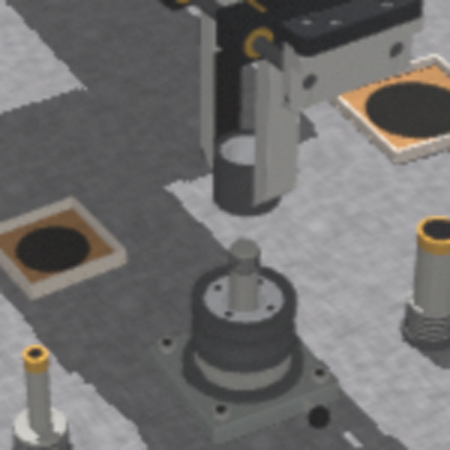

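The 36 wheel is off the shank and held level in the jaws. Next I carry it over box36.

```bash
python3 -m inch '[[[0,0,0,0,0.03,0,0],[0,0,0,0,0.05,0,0],[0,0,0,0,0.05,0,0],[0,0,0,0,0.05,0,0],[0,0,0,0,0.045,0,0],[0,0,0,0,0.02,0.01,0],[0,0,0,0,0,0.01,0],[0,0,0,0,0,0,0]]]' >/dev/null; python3 s.py .6245 -.242 .013
```

```text
t 7.25 p [ 0.6236 -0.2429  0.1125] rx,ry tilt [-0.0067  0.0023] yaw 0.004 F [ 0.8 -0.2 -0.9] gap 0.0353 j6 -0.43
tool shift [ 0.0016 -0.0006  0.0995]
```

```bash
python3 -m inch '[[[-0.002,0.007,0.004,0.0015,-0.0005,0.01,0],[0,0,0,0,0,0.018,0],[0,0,0,0,0,0.018,0],[0,0,0,0,0,0.018,0],[0,0,0,0,0,0.014,0],[0,0,0,0,0,0.006,0],[0,0,0,0,0,0,0],[0,0,0,0,0,0,0]]]' >/dev/null; python3 s.py .6245 -.242 .013;  python3 - <<'E'
from h import *
T=bot.capture('top');S=bot.capture('scene')
cv2.imwrite('pics/c4.png',np.hstack([cv2.resize(c,(400,400),interpolation=cv2.INTER_CUBIC) for c in(T[120:240,404:524],S[300:420,160:280])]))
E
```

```text
t 8.25 p [ 0.6257 -0.239   0.0223] rx,ry tilt [0.0003 0.0007] yaw 0.0031 F [-0.9  0.4 -0.8] gap 0.0355 j6 -0.42
tool shift [-0.0012  0.003   0.0093]
```

View pics/c4.png

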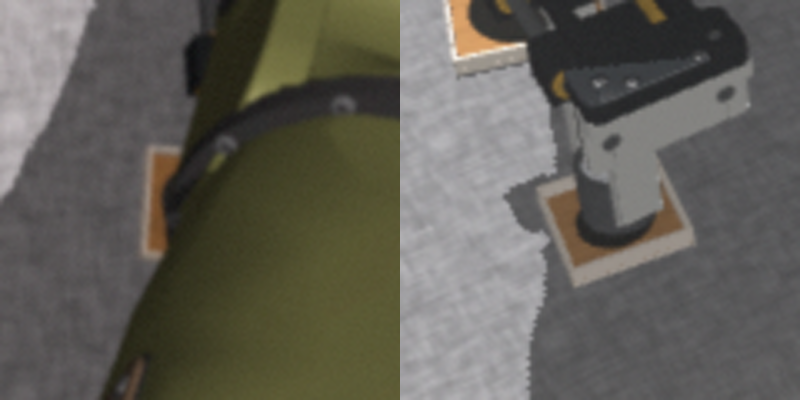

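The wheel hangs centred over the pad, about 9 mm above the floor. I'll lower it gently.

```bash
python3 -m inch '[[[0,0,0,-0.001,0.003,0.003,0],[0,0,0,0,0,0.003,0],[0,0,0,0,0,0.0015,0],[0,0,0,0,0,0.001,0],[0,0,0,0,0,0.001,0],[0,0,0,0,0,0.0005,0],[0,0,0,0,0,0,0],[0,0,0,0,0,0,0]]]' >/dev/null; python3 s.py .6245 -.242 .013
```

```text
t 9.35 p [ 0.6251 -0.2424  0.0133] rx,ry tilt [ 0.002  -0.0002] yaw 0.0032 F [-1.   0.4  0.4] gap 0.0352 j6 -0.43
tool shift [-0.0006 -0.0004  0.0003]
```

```bash
python3 -m inch '[[[0,0,0,0,0,0.0005,0],[0,0,0,0,0,0,0],[0,0,0,0,0,0,0.5],[0,0,0,0,0,0,0.8],[0,0,0,0,0,0,1],[0,0,0,0,0,-0.01,1],[0,0,0,0,0,-0.03,1],[0,0,0,0,0,-0.04,1]]]' >/dev/null; python3 s.py .625 .006 .11;  python3 - <<'E'
from h import *
S=bot.capture('scene')
cv2.imwrite('pics/c5.png',cv2.resize(S[300:420,160:280],(400,400),interpolation=cv2.INTER_CUBIC))
E
```

```text
t 10.35 p [ 0.6239 -0.2419  0.0931] rx,ry tilt [-0.0022  0.0017] yaw 0.0032 F [-0.1  0.   0.4] gap 0.0918 j6 -0.43
tool shift [ 0.0019 -0.2479 -0.0165]
```

View pics/c5.png

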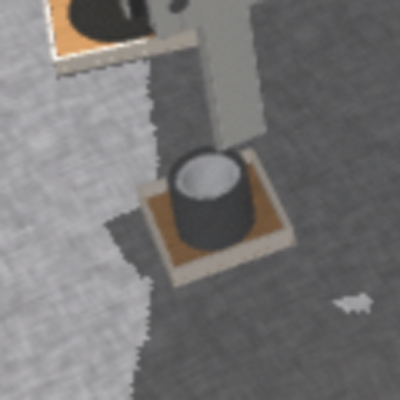

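The 36 wheel stands flat and centred in its carton. Next is the 58.

```bash
python3 -m inch '[[[0,0,0,0,-0.02,-0.03,1],[0,0,0,0,-0.045,-0.01,1],[0,0,0,0,-0.055,0,1],[0,0,0,0,-0.055,0,1],[0,0,0,0,-0.045,0,1],[0,0,0,0,-0.025,0,1],[0,0,0,0,0,0,1],[0,0,0,0,0,0,1]]]' >/dev/null; python3 s.py .625 .006 .042
```

```text
t 11.4 p [0.6264 0.0081 0.148 ] rx,ry tilt [ 0.0158 -0.0037] yaw 0.0018 F [ 0.1 -1.1  0.4] gap 0.0938 j6 -0.04
tool shift [-0.0031  0.0017  0.106 ]
```

```bash
python3 -m inch '[[[0.004,-0.016,0,-0.002,0.002,0,1],[0,0,0,0,0,0.02,1],[0,0,0,0,0,0.025,1],[0,0,0,0,0,0.025,1],[0,0,0,0,0,0.02,1],[0,0,0,0,0,0.008,1],[0,0,0,0,0,0,1],[0,0,0,0,0,0,1]]]' >/dev/null; python3 s.py .625 .006 .042
```

```text
t 12.4 p [ 0.6251 -0.0008  0.0488] rx,ry tilt [-0.0009  0.0007] yaw -0.0057 F [-0.  -0.6  0.1] gap 0.094 j6 -0.05
tool shift [-0.0002 -0.0068  0.0068]
```

```bash
python3 -m inch '[[[0,0,0,0,-0.0068,0.0068,1],[0,0,0,0,0,0,1],[0,0,0,0,0,0,0],[0,0,0,0,0,0,0],[0,0,0,0,0,0,0],[0,0,0,0,0,0,0],[0,0,0,0,0,0,0],[0,0,0,0,0,0,0]]]' 45 >/dev/null; python3 s.py .625 .006 .14
```

```text
t 13.4 p [0.6258 0.0067 0.0432] rx,ry tilt [0.0012 0.0007] yaw -0.0054 F [0.3 0.2 0.4] gap 0.0563 j6 -0.04
tool shift [-0.0007  0.0007 -0.0968]
```

```bash
python3 -m inch '[[[0,0,0,0,0,-0.006,0],[0,0,0,0,0,-0.012,0],[0,0,0,0,0,-0.018,0],[0,0,0,0,0,-0.02,0],[0,0,0,0,0,-0.02,0],[0,0,0,0,0,-0.015,0],[0,0,0,0,0,0,0],[0,0,0,0,0,0,0]]]' >/dev/null; python3 s.py .465 -.222 .13
```

```text
t 14.4 p [0.6254 0.0066 0.1413] rx,ry tilt [0.002  0.0006] yaw -0.0054 F [-0.3  0.5 -3.4] gap 0.0562 j6 -0.04
tool shift [-0.1592  0.2295  0.0109]
```

```bash
python3 -m inch '[[[0,0,0,-0.016,0.023,0,0],[0,0,0,-0.03,0.044,0,0],[0,0,0,-0.034,0.049,0,0],[0,0,0,-0.034,0.049,0,0],[0,0,0,-0.028,0.04,0,0],[0,0,0,-0.015,0.022,0,0],[0,0,0,0,0,0.01,0],[0,0,0,0,0,0,0]]]' >/dev/null; python3 s.py .465 -.222 .0142
```

```text
t 15.4 p [ 0.4601 -0.2245  0.1246] rx,ry tilt [-0.0062  0.0035] yaw -0.0045 F [ 0.5  0.7 -4.4] gap 0.0562 j6 -0.52
tool shift [ 0.0056 -0.0022  0.1104]
```

```bash
python3 -m inch '[[[-0.0035,0.006,-0.004,0.005,-0.002,0.01,0],[0,0,0,0,0,0.018,0],[0,0,0,0,0,0.02,0],[0,0,0,0,0,0.02,0],[0,0,0,0,0,0.018,0],[0,0,0,0,0,0.01,0],[0,0,0,0,0,0.004,0],[0,0,0,0,0,0,0]]]' >/dev/null; python3 s.py .465 -.222 .0142
```

```text
t 16.4 p [ 0.4694 -0.2164  0.0182] rx,ry tilt [0.0006 0.0004] yaw 0.0091 F [ 0.2  0.9 -3.6] gap 0.0562 j6 -0.51
tool shift [-0.0044  0.0056  0.004 ]
```

```bash
python3 -m inch '[[[0,0,0,-0.0044,0.0056,0,0],[0,0,0,0,0,0.0015,0],[0,0,0,0,0,0.001,0],[0,0,0,0,0,0.0008,0],[0,0,0,0,0,0.0005,0],[0,0,0,0,0,0.0005,0],[0,0,0,0,0,0,0],[0,0,0,0,0,0,0]]]' >/dev/null; python3 s.py .465 -.222 .0142
```

```text
t 17.4 p [ 0.4655 -0.2229  0.0151] rx,ry tilt [ 0.0029 -0.0009] yaw 0.0088 F [-0.5 -1.3 -4. ] gap 0.0563 j6 -0.53
tool shift [-0.0005 -0.0009  0.0009]
```

```bash
python3 -m inch '[[[0,-0.003,0,0,0,0.0005,0],[0,0,0,0,0,0.0005,0],[0,0,0,0,0,0.0003,0],[0,0,0,0,0,0.0003,0],[0,0,0,0,0,0.0003,0],[0,0,0,0,0,0.0003,0],[0,0,0,0,0,0,0],[0,0,0,0,0,0,0]]]' >/dev/null; python3 s.py .465 -.222 .0142
```

```text
t 18.4 p [ 0.4655 -0.223   0.0142] rx,ry tilt [-0.     -0.0012] yaw 0.009 F [-2.3  1.1  1.3] gap 0.0563 j6 -0.53
tool shift [-0.0005 -0.001  -0.    ]
```

```bash
python3 -m inch '[[[0,0,0,0,0,0.0003,0],[0,0,0,0,0,0,0.7],[0,0,0,0,0,0,0.9],[0,0,0,0,0,0,1],[0,0,0,0,0,-0.01,1],[0,0,0,0,0,-0.03,1],[0,0,0,0,0,-0.05,1],[0,0,0,0,0,-0.04,1]]]' >/dev/null; python3 s.py .615 .255 .15;  python3 - <<'E'
from h import *
S=bot.capture('scene')
cv2.imwrite('pics/c6.png',cv2.resize(S[230:400,130:300],(400,400),interpolation=cv2.INTER_CUBIC))
E
```

```text
t 19.4 p [ 0.4649 -0.2225  0.1472] rx,ry tilt [-0.0023  0.0001] yaw 0.0089 F [0.2 0.2 0.3] gap 0.094 j6 -0.53
tool shift [ 0.1543 -0.4761 -0.0031]
```

View pics/c6.png

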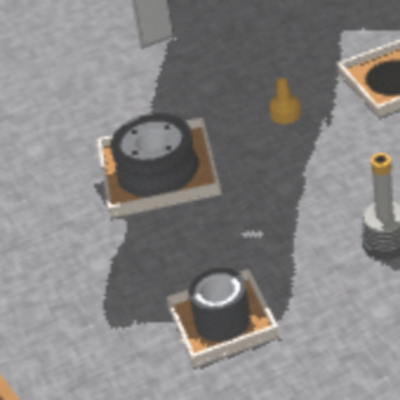

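Both wheels lie flat inside their cartons. Now to the left arbor.

```bash
python3 -m inch '[[[0,0,0,0.009,-0.028,-0.005,1],[0,0,0,0.018,-0.055,0,1],[0,0,0,0.018,-0.055,0,1],[0,0,0,0.018,-0.055,0,1],[0,0,0,0.018,-0.055,0,1],[0,0,0,0.018,-0.055,0,1],[0,0,0,0.018,-0.055,0,1],[0,0,0,0.017,-0.05,0,1]]]' >/dev/null; python3 s.py .615 .255 .15
```

```text
t 20.45 p [0.6018 0.1953 0.1634] rx,ry tilt [ 0.0134 -0.0054] yaw 0.0027 F [ 1.2 -1.   0.6] gap 0.094 j6 0.26
tool shift [ 0.0132 -0.0598  0.0132]
```

```bash
python3 -m inch '[[[0.005,-0.013,0,0.006,-0.025,0,1],[0,0,0,0.006,-0.02,0,1],[0,0,0,0,-0.008,0.01,1],[0,0,0,0,0,0.02,1],[0,0,0,0,0,0.02,1],[0,0,0,0,0,0.015,1],[0,0,0,0,0,0.005,1],[0,0,0,0,0,0,1]]]' >/dev/null; python3 s.py .615 .255 .072
```

```text
t 21.45 p [0.6128 0.2519 0.0905] rx,ry tilt [ 0.0001 -0.0004] yaw 0.0059 F [-0.4  0.5  0.3] gap 0.0939 j6 0.33
tool shift [ 0.0022 -0.0031  0.0185]
```

```bash
python3 -m inch '[[[0,0,0.006,0.002,-0.003,0.01,1],[0,0,0,0,0,0.0085,1],[0,0,0,0,0,0,1],[0,0,0,0,0,0,0],[0,0,0,0,0,0,0],[0,0,0,0,0,0,0],[0,0,0,0,0,0,0],[0,0,0,0,0,0,0]]]' 40 >/dev/null; python3 s.py .615 .255 .14
```

```text
t 22.45 p [0.6157 0.2554 0.0726] rx,ry tilt [0.0027 0.0005] yaw -0.0006 F [-1.7  0.   0.5] gap 0.0473 j6 0.34
tool shift [-0.0005  0.0003 -0.0674]
```

```bash
python3 -m inch '[[[0,0,0,0,0,0,0],[0,0,0,0,0,-0.006,0],[0,0,0,0,0,-0.01,0],[0,0,0,0,0,-0.012,0],[0,0,0,0,0,-0.012,0],[0,0,0,0,0,-0.012,0],[0,0,0,0,0,-0.01,0],[0,0,0,0,0,0,0]]]' >/dev/null; python3 s.py .466 -.0253 .13
```

```text
t 23.45 p [0.6156 0.2554 0.1399] rx,ry tilt [0.0036 0.0008] yaw -0.0006 F [-0.5  0.5 -3. ] gap 0.0441 j6 0.34
tool shift [-0.1495  0.2808  0.0091]
```

```bash
python3 -m inch '[[[0,0,0,-0.016,0.03,0,0],[0,0,0,-0.025,0.048,0,0],[0,0,0,-0.026,0.049,0,0],[0,0,0,-0.026,0.049,0,0],[0,0,0,-0.026,0.049,0,0],[0,0,0,-0.02,0.037,0,0],[0,0,0,-0.008,0.016,0,0],[0,0,0,0,0,0,0]]]' >/dev/null; python3 s.py .466 -.0253 .0136
```

```text
t 24.45 p [ 0.462  -0.0305  0.1364] rx,ry tilt [0.0009 0.0002] yaw -0.0004 F [-0.3  0.1 -2.1] gap 0.0444 j6 -0.15
tool shift [ 0.0039 -0.0052  0.1228]
```

```bash
python3 -m inch '[[[0,0,0,0.004,-0.005,0.015,0],[0,0,0,0,0,0.022,0],[0,0,0,0,0,0.022,0],[0,0,0,0,0,0.022,0],[0,0,0,0,0,0.018,0],[0,0,0,0,0,0.008,0],[0,0,0,0,0,0.003,0],[0,0,0,0,0,0,0]]]' >/dev/null; python3 s.py .466 -.0253 .0136
```

```text
t 25.45 p [ 0.4676 -0.0186  0.0169] rx,ry tilt [-0.0028  0.0005] yaw 0.0067 F [-0.8 -5.7 -3.9] gap 0.0447 j6 -0.12
tool shift [-0.0017  0.0067  0.0033]
```

```bash
python3 -m inch '[[[0,0.003,0,-0.0017,0.004,-0.001,0],[0,0,0,0,0.0027,0,0],[0,0,0,0,0,0,0],[0,0,0,0,0,0.001,0],[0,0,0,0,0,0.001,0],[0,0,0,0,0,0.0005,0],[0,0,0,0,0,0,0],[0,0,0,0,0,0,0]]]' >/dev/null; python3 s.py .466 -.0253 .0136;  python3 - <<'E'
from h import *
S=bot.capture('scene')
cv2.imwrite('pics/c7.png',cv2.resize(S[200:320,240:360],(400,400),interpolation=cv2.INTER_CUBIC))
E
```

```text
t 26.45 p [ 0.4667 -0.0254  0.0167] rx,ry tilt [0.003  0.0011] yaw 0.0062 F [-0.2  0.2 -1.8] gap 0.0449 j6 -0.14
tool shift [-0.0007 -0.0001  0.0031]
```

View pics/c7.png

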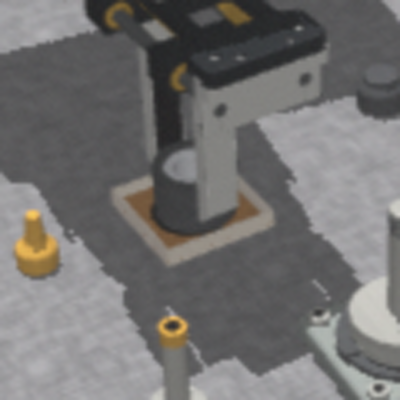

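```bash
python3 -m inch '[[[0,-0.003,0,0,0,0.0008,0],[0,0,0,0,0,0.0008,0],[0,0,0,0,0,0.0006,0],[0,0,0,0,0,0.0004,0],[0,0,0,0,0,0.0004,0],[0,0,0,0,0,0.0004,0],[0,0,0,0,0,0,0],[0,0,0,0,0,0,0]]]' >/dev/null; python3 s.py .466 -.0253 .0136
```

```text
t 27.5 p [ 0.4669 -0.0254  0.0136] rx,ry tilt [0.0001 0.001 ] yaw 0.0062 F [-0.5 -0.1 -0.9] gap 0.0447 j6 -0.14
tool shift [-0.0009 -0.0001  0.    ]
```

```bash
python3 -m inch '[[[0,0,0,0,0,0.0004,0],[0,0,0,0,0,0.0004,0],[0,0,0,0,0,0.0003,0],[0,0,0,0,0,0,0],[0,0,0,0,0,0,0],[0,0,0,0,0,0,0],[0,0,0,0,0,0,0],[0,0,0,0,0,0,0]]]' >/dev/null; python3 s.py .466 -.0253 .0136
```

```text
t 28.5 p [ 0.4669 -0.0254  0.0136] rx,ry tilt [0.0001 0.001 ] yaw 0.0064 F [-0.8 -0.4  1.1] gap 0.0445 j6 -0.14
tool shift [-0.0009 -0.0001 -0.    ]
```

```bash
python3 -m inch '[[[0,0,0,0,0,0.0003,0],[0,0,0,0,0,0,0.6],[0,0,0,0,0,0,0.8],[0,0,0,0,0,0,1],[0,0,0,0,0,-0.01,1],[0,0,0,0,0,-0.03,1],[0,0,0,0,0,-0.05,1],[0,0,0,0,0,-0.04,1]]]' >/dev/null; python3 s.py .615 .255 .15;  python3 - <<'E'
from h import *
S=bot.capture('scene')
cv2.imwrite('pics/c8.png',cv2.resize(S[180:320,260:400],(400,400),interpolation=cv2.INTER_CUBIC))
E
```

```text
t 29.5 p [ 0.4658 -0.0255  0.1466] rx,ry tilt [-0.0039  0.0015] yaw 0.0063 F [1.  0.1 0.9] gap 0.0939 j6 -0.14
tool shift [ 0.1509 -0.2795 -0.0035]
```

View pics/c8.png

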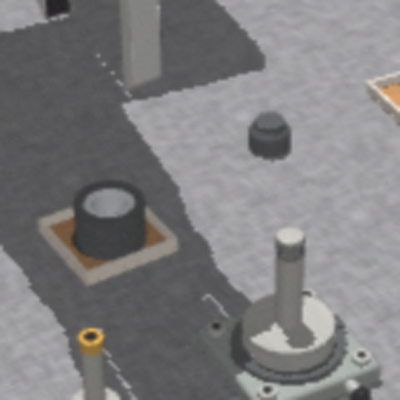

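The 46 wheel is flat in its carton. Back for the 70.

```bash
python3 -m inch '[[[0,0,0,0.016,-0.03,-0.003,1],[0,0,0,0.026,-0.048,0,1],[0,0,0,0.026,-0.049,0,1],[0,0,0,0.026,-0.049,0,1],[0,0,0,0.026,-0.049,0,1],[0,0,0,0.02,-0.037,0,1],[0,0,0,0.01,-0.016,0,1],[0,0,0,0,0,0,1]]]' >/dev/null; python3 s.py .615 .255 .042
```

```text
t 30.55 p [0.6208 0.262  0.1612] rx,ry tilt [0.0103 0.0007] yaw 0.0045 F [0.2 0.8 0.1] gap 0.0938 j6 0.34
tool shift [-0.0071  0.0071  0.1191]
```

```bash
python3 -m inch '[[[0,-0.01,0.004,-0.006,0.007,0.01,1],[0,0,0,0,0,0.02,1],[0,0,0,0,0,0.025,1],[0,0,0,0,0,0.02,1],[0,0,0,0,0,0.01,1],[0,0,0,0,0,0,1],[0,0,0,0,0,0,1],[0,0,0,0,0,0,1]]]' >/dev/null; python3 s.py .615 .255 .042
```

```text
t 31.55 p [0.6121 0.247  0.075 ] rx,ry tilt [-0.001   0.0005] yaw -0.0062 F [-0.5  0.  -0.3] gap 0.0942 j6 0.33
tool shift [ 0.0029 -0.008   0.033 ]
```

```bash
python3 -m inch '[[[0,0,0,0.003,-0.008,0,1],[0,0,0,0,0,0.006,1],[0,0,0,0,0,0.008,1],[0,0,0,0,0,0.008,1],[0,0,0,0,0,0.006,1],[0,0,0,0,0,0.003,1],[0,0,0,0,0,0,1],[0,0,0,0,0,0,1]]]' >/dev/null; python3 s.py .615 .255 .042
```

```text
t 32.55 p [0.6153 0.2558 0.042 ] rx,ry tilt [-0.0008  0.0006] yaw -0.0059 F [-0.   0.2  0.3] gap 0.0943 j6 0.34
tool shift [-0.0003  0.0008 -0.    ]
```

```bash
python3 - <<'E'
from h import *
S=bot.capture('scene')
cv2.imwrite('pics/c9.png',cv2.resize(S[150:290,400:540],(400,400),interpolation=cv2.INTER_CUBIC))
E
```

```text
(no output)
```

View pics/c9.png

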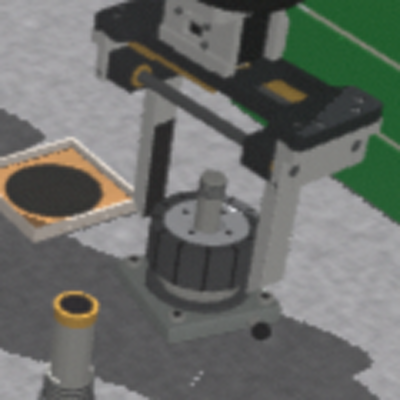

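The fingers straddle the 70 wheel, clear on both sides. Closing.

```bash
python3 -m inch '[[[0,0,0,0,0,0,0],[0,0,0,0,0,0,0],[0,0,0,0,0,0,0],[0,0,0,0,0,0,0],[0,0,0,0,0,0,0],[0,0,0,0,0,0,0],[0,0,0,0,0,-0.004,0],[0,0,0,0,0,-0.006,0]]]' 50 >/dev/null; python3 s.py .615 .255 .14;python3 -m inch '[[[0,0,0,0,0,-0.01,0],[0,0,0,0,0,-0.014,0],[0,0,0,0,0,-0.016,0],[0,0,0,0,0,-0.016,0],[0,0,0,0,0,-0.014,0],[0,0,0,0,0,-0.01,0],[0,0,0,0,0,-0.005,0],[0,0,0,0,0,0,0]]]' >/dev/null; python3 s.py .467 .258 .13
```

```text
t 33.6 p [0.6147 0.2556 0.0517] rx,ry tilt [-0.0026 -0.    ] yaw -0.0058 F [-0.5 -0.4 -3.4] gap 0.0694 j6 0.34
tool shift [ 0.0001  0.0006 -0.0883]
t 34.6 p [0.6153 0.2557 0.1444] rx,ry tilt [-0.0004  0.0007] yaw -0.0058 F [-0.8 -0.1 -4.9] gap 0.0698 j6 0.34
tool shift [-0.1483 -0.0015  0.0144]
```

```bash
python3 -m inch '[[[0,0,0,-0.02,0,0,0],[0,0,0,-0.035,0,0,0],[0,0,0,-0.037,0,0,0],[0,0,0,-0.035,0,0,0],[0,0,0,-0.018,0,0.01,0],[0,0,0,0,0,0.01,0],[0,0,0,0,0,0,0],[0,0,0,0,0,0,0]]]' >/dev/null; python3 s.py .467 .258 .013
```

```text
t 35.6 p [0.4657 0.2556 0.1202] rx,ry tilt [-0.0049 -0.0012] yaw -0.0065 F [ 0.2 -0.4 -3.7] gap 0.0699 j6 0.44
tool shift [ 0.0018 -0.0025  0.1072]
```

```bash
python3 -m inch '[[[0.001,0.005,-0.006,0.002,-0.002,0.012,0],[0,0,0,0,0,0.018,0],[0,0,0,0,0,0.02,0],[0,0,0,0,0,0.018,0],[0,0,0,0,0,0.014,0],[0,0,0,0,0,0.006,0],[0,0,0,0,0,0,0],[0,0,0,0,0,0,0]]]' >/dev/null; python3 s.py .467 .258 .013
```

```text
t 36.6 p [0.4703 0.2579 0.027 ] rx,ry tilt [0.0021 0.0004] yaw -0.0005 F [ 0.2  0.5 -4.8] gap 0.0697 j6 0.43
tool shift [-0.0033 -0.0001  0.014 ]
```

```bash
python3 -m inch '[[[0,-0.002,0,-0.0033,0,0.004,0],[0,0,0,0,0,0.004,0],[0,0,0,0,0,0.002,0],[0,0,0,0,0,0.001,0],[0,0,0,0,0,0.001,0],[0,0,0,0,0,0.0005,0],[0,0,0,0,0,0,0],[0,0,0,0,0,0,0]]]' >/dev/null; python3 s.py .467 .258 .013
```

```text
t 37.6 p [0.4674 0.2582 0.0148] rx,ry tilt [0.0019 0.0012] yaw -0.0004 F [-0.7 -0.1 -3.8] gap 0.0701 j6 0.44
tool shift [-0.0004  0.0002  0.0018]
```

```bash
python3 -m inch '[[[0,-0.002,0,0,0,0.0005,0],[0,0,0,0,0,0.0005,0],[0,0,0,0,0,0.0004,0],[0,0,0,0,0,0.0004,0],[0,0,0,0,0,0.0004,0],[0,0,0,0,0,0.0003,0],[0,0,0,0,0,0,0],[0,0,0,0,0,0,0]]]' >/dev/null; python3 s.py .467 .258 .013
```

```text
t 38.6 p [0.4674 0.2582 0.0134] rx,ry tilt [0.     0.0013] yaw -0.0004 F [-2.1 -1.3  1.6] gap 0.07 j6 0.43
tool shift [-0.0004  0.0002  0.0004]
```

```bash
python3 -m inch '[[[0,0,0,0,0,0.0003,0],[0,0,0,0,0,0,0.8],[0,0,0,0,0,0,0.9],[0,0,0,0,0,0,1],[0,0,0,0,0,0,1],[0,0,0,0,0,-0.01,1],[0,0,0,0,0,-0.03,1],[0,0,0,0,0,-0.05,1]]]' >/dev/null; python3 s.py .4 -.1 .22;python3 -m inch '[[[0,0,0,0,0,-0.06,1],[0,0,0,-0.01,0.03,-0.05,1],[0,0,0,-0.01,0.05,0,1],[0,0,0,-0.01,0.05,0,1],[0,0,0,-0.01,0.05,0,1],[0,0,0,-0.01,0.05,0,1],[0,0,0,-0.01,0.05,0,1],[0,0,0,-0.01,0.04,0,1]]]' >/dev/null; python3 s.py .2 -.4 .22
```

```text
t 39.6 p [0.4666 0.2577 0.1037] rx,ry tilt [-0.0034 -0.0002] yaw -0.0005 F [0.2 0.5 1.1] gap 0.0937 j6 0.44
tool shift [-0.0668  0.3578 -0.116 ]
t 40.6 p [ 0.3952 -0.0694  0.2265] rx,ry tilt [0.0116 0.0019] yaw 0.0044 F [ 1.2 -0.4  0.4] gap 0.0942 j6 -0.27
tool shift [-0.1967  0.3298  0.0036]
```

```bash
python3 -m inch '[[[0,0,0,-0.02,0.05,0,1],[0,0,0,-0.02,0.05,0,1],[0,0,0,-0.02,0.05,0,1],[0,0,0,-0.02,0.05,0,1],[0,0,0,-0.03,0.05,0,1],[0,0,0,-0.03,0.05,0,1],[0,0,0,-0.02,0.03,0,1],[0,0,0,0,0,0,1]]]' >/dev/null; python3 s.py; python3 - <<'E'
from h import *
for n in('top','scene'): cv2.imwrite(f'pics/f{n}.png',bot.capture(n))
E
```

```text
t 41.6 p [ 0.2282 -0.4119  0.2301] rx,ry tilt [ 0.0179 -0.0042] yaw 0.0013 F [-0.1  1.1  0.3] gap 0.0944 j6 -1.16
```

View pics/ftop.png

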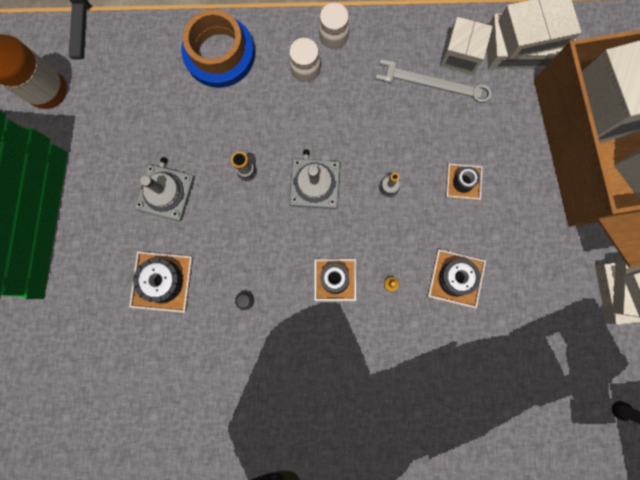

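View pics/fscene.png

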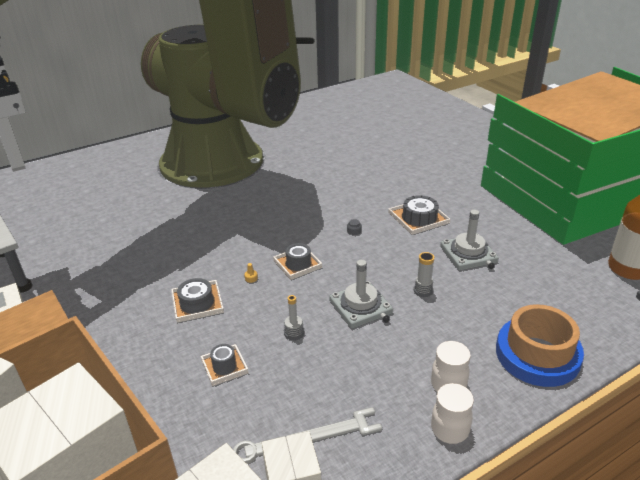

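All four wheels lie in their own cartons, both arbors are bare and both drills are standing. I'll run a quick numeric check, then hand in.

```bash
python3 - <<'E'
from h import *
a,b=cv2.imread('pics/top0.png'),cv2.imread('pics/ftop.png')
for k,(u,v) in dict(thick=(243,165),thin=(391,183)).items():
    print(k,cv2.absdiff(a[v-16:v+16,u-14:u+14],b[v-16:v+16,u-14:u+14]).max())
for k,p,c in(('70',(155.5,280.5),(.467,.258)),('58',(461.5,276.5),(.465,-.222)),('46',(335,278),(.466,-.0253)),('36',(467.5,178),(.6245,-.242))):
    print(k,((ray('top',*p,.033)[:2]-c)*1000).round(1),'mm')
print(bot.close_job())
E
```

```text
thick 8
thin 8
70 [-0.8 -0.5] mm
58 [ 0.3 -1. ] mm
46 [-0.1  0. ] mm
36 [-1.8  1. ] mm
the job is handed in; nothing more can be done
None
```

I took all four grinding wheels off the arbors, upper wheels first (36, 58, 46, then 70). Each one was lowered until the wrist force showed contact, then released flat in the carton of its own size. I handed the job in at about 42 s of the 109 s allowed.

- **Wheels:** in the final pictures all four lie flat inside their cartons. The top view puts their centres within about 2 mm of the carton centres.
- **Drills:** both stand where they were. Comparing the pictures from before and after shows only noise at both drills.
- **Irregularities:**
  - The two cameras disagreed by up to 7 mm in x on the arbor tops and 2 to 4 mm on the cartons, so I used averages and the grasps worked.
  - While lowering the 46 wheel, a side force of about 6 N appeared, probably from a light touch on the carton wall. I re-centred the wheel before setting it down.
- **Forces:** the wrist forces I read stayed under about 8 N. I read them only at the end of each call, not continuously.

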